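# Lock a filled tray in the lidding carrier with its sliding stop board

### The job

The filled food tray in the metal carrier has to be locked in place for lidding: push the tray fully home against the upright end stop, and slide the white stop board along its rails behind it until the board drops into its locating notches and lies flat and flush on both rails. Work only by pushing with the fingertips or the outside of the fingers: do not lift the tray or the board, and leave the lid, marker pen, tub and tally counter round the carrier where they are.

Things in the scene. Friction and masses are not known exactly. Their poses are not given: they have to be found in the camera images.
- carrier: Metal carrier screwed to the table: plate 272 mm wide (x), 502 mm long (y), its top 8 mm above the table. Origin at table height, z up; +y is the pushing direction, towards the end stop; turned at most 0.15 rad from the world axes. A rail 28 mm wide stands along y on each side, inner faces at x = -100 and +100 mm, tops 30 mm above the table; the plate between them is clear.
- stop_face (a point): Middle of the tray side of the upright end stop, a steel plate across the carrier, 210 mm wide, reaching 85 mm above the table; carrier x = 0, y = +205 mm, 40 mm above the table.
- notch_home (a point): Where the origin of stop_board lies once the board has dropped in: carrier x = 0, y = -89 mm, 30 mm above the table. The notches leave it 4 mm of play either way along y. The notches, two in each rail, are 20 mm long and 12 mm deep, at carrier y = -122 mm (inner half of the rail) and -56 mm (outer half).
- stop_board: Loose white plastic board, 0.5 kg, across both rails behind the tray: 256 mm (x) by 90 mm (y). Origin in its middle at the underside of the wings over the rails, top 18 mm higher, axes as the carrier's. It rides on four lugs 8 mm high (origin 38 mm above the table), slides with 1 to 4 N, and starts 95 to 120 mm short of the notches. All lugs fall in together; then the origin is 30 mm above the table.
- push_face (a point): Middle of the board's flat rear face (away from the tray), 45 mm behind the board's origin, at the same height. Between the rails this upright face is 197 mm wide and spans 18 mm below to 18 mm above the point. A push here along the carrier's +y drives the board straight.
- tray: White food tray with green contents, 0.5 kg, on the plate between the rails, 206 mm (x) by 256 mm (y) by 67 mm high. Origin under its middle, axes about the carrier's. Its rim, 54 to 67 mm up, ends 128 mm from the origin, the end walls below it 120 mm. Home, the origin is at carrier y = +77 mm; it starts 15 to 40 mm short. Over 6 mm short it blocks the board, which meets the wall below the rim and can push it.
- lid: White flat snap lid, 210 x 260 x 13 mm, lying beyond the rear (-y) end of the carrier, waiting for the tray. Origin under its middle, on the table. To be left alone.
- marker: Marker pen, 140 mm long, 17 mm thick, lying along the far side of the carrier; origin under its middle. To be left alone.
- counter: Round tally counter with a finger ring, 68 x 55 x 24 mm, at the far side of the carrier; origin on the table under it. To be left alone.
- tub: Small round white tub, 70 mm across, 45 mm high, at the far side of the carrier; origin under its middle. To be left alone.

How it is judged:
By the outcome, as a careful person would: the job done as asked, in the order asked, and still so for the second after the job is handed in, with the robot touching nothing.
It also fails if it takes over 42 s, if anything falls off the work surface, if the arm or the gripper's body presses on something with over 40 N, if the wrist force passes 120 N, or if a joint passes its speed limit or range.

### The arm

A 7-joint arm with a two-finger parallel gripper is mounted at the origin on a cart in front of the work surface, level with it; the furniture and walls round the work are solid. World frame = base frame: x ahead of the robot, y to its left, z up, the work surface at z = 0. Lengths are in mm, angles in rad, forces in N, time in s.
With the tool pointing down it reaches from about 425 to 925 mm from the base axis. Payload 6.8 kg.
Tool frame: the origin (TCP) lies between the finger pads; the fingertips stand 22 mm ahead of it and the grasp point (between the pads) lies 3 mm ahead of it; z points along the fingers, y is the line along which they close (so a half turn about z gives the same grasp; the last joint's range is limited). The gripper opens to 85 mm and grips with 20 to 120 N. Pads are 22 mm wide; open, the fingers measure 114 mm over their backs; the gripper's body (76 mm by 85 mm) begins 54 mm behind the grasp point. The pads swing forward as they close: fully open they stand 13 mm farther back than shut.
Start: joints at [1.141, 0.477, 0.022, 1.555, -0.011, 1.109, -0.083], TCP at [213.494, -640.365, 253.308] pointing down, gripper open.
Joint ranges: [-2.96, 2.96], [-0.34, 2.1], [-1.41, 1.46], [0.24, 2.44], [-1.37, 4.51], [0.17, 1.92], [-2.96, 2.96]. Speed limits (rad/s): [2.39, 2.39, 3.14, 3.14, 3.14, 3.14, 3.14].

### API

Orientations are given as a rotation vector (axis times angle).
In Python, from workcell import robot gives the robot as it stands.
- The arm moves only by the shell command python3 -m creep 'ROWS' [OPENING] [FORCE]. ROWS is JSON, a list of rows, each a list of 4 numbers: the shift along the tool's x, y, z in cm, then the turn about the tool's z in rad. A call has exactly 5 rows; each row shifts and turns the commanded pose from where the row before left it, along the tool's axes as they then stand; what a row does not reach is not made up. A row lasts 1/12 s, in which the tool goes at most 41.7 mm and 7.16 degrees, less where a joint would pass 70% of its speed; a pose out of reach is approached as far as the arm can. A call with a gripper value outside its range is refused whole. OPENING is the gripper command: -1 is fully open, 1 is shut, values between are in proportion, set as the call begins (- or left out, the last holds). The fingers move at their own pace and stop on an object; FORCE is the grip in N (left out, the last holds). Time passes only in rows, so rows that do not move let the fingers close, or fill a call up. It gives the time, the measured TCP pose, the force, the opening and the grip force at its end, in the units of the state.
- robot.get_state(): the state, without advancing time (a new reading comes with each control period).
- robot.capture(name): name is "side" or "top"; returns the picture (420x560x3 uint8, red, green, blue); there is no depth.
- robot.get_calibration(name): a dict with "camera_matrix" (3x3 intrinsics, pixels), "R" (3x3) and "t" (3): a world point X has camera coordinates R X + t. Camera axes: x right, y down, z forward; pixel columns grow to the right and rows downward; lengths in mm; the calibration is good to about 2 mm. A picture is of the moment at which its call begins. get_calibration takes no time and is no camera call.
- robot.sign_off(): hands the job in; it is judged then, once.
The state is a dict: "clock": time; "joint_pos": joint angles; "joint_velocities": joint speeds; "effort": joint torques, N m; "ee_pos": TCP position; "tcp_rot": TCP orientation; "contact_force": force on the tool from outside, world axes, zero at the start; "ft_torque": the same for the moment, N m; "width": finger opening in mm; "grip_force": force on a finger pad.
Only numpy, scipy, OpenCV 4.12 (cv2) and the standard library are available. Lean on these libraries where they do the work, as an engineer would, in place of code of your own. Each camera call takes 0.05 s, during which the arm holds its last target. There are 200 camera calls.

## Working session

There is one attempt and no reset: what is moved stays moved. The work goes in short steps, Python scripts to look and compute and a shell command to move; the robot and the scene stay as the last step left them, time stands still between calls to the robot, and variables do not carry over. Pictures are saved under pics/ and viewed, at most 10 in all, crops included, and the job is handed in when it is done.

```bash
mkdir -p pics; ls; python3 - <<'E'
from workcell import robot
import cv2,json
s=robot.get_state();print({k:s[k] for k in('clock','ee_pos','tcp_rot','contact_force','width')})
for n in('side','top'):
    cv2.imwrite(f'pics/{n}0.png',robot.capture(n)[:,:,::-1]);c=robot.get_calibration(n);print(n,c)
E
```

```text
pics
{'clock': 0.0, 'ee_pos': array([ 213.26438188, -639.85407054,  252.32866878]), 'tcp_rot': array([-3.09929523e+00, -5.03039286e-01,  7.67909055e-04]), 'contact_force': array([-0.82190686,  1.16296418, -0.11402554]), 'width': 85.29203992222126}
side {'camera_matrix': array([[397.48640729,   0.        , 280.05447415],
       [  0.        , 397.48640729, 206.75357078],
       [  0.        ,   0.        ,   1.        ]]), 'R': array([[ 0.99567921, -0.09232545, -0.00994635],
       [-0.06030784, -0.5614771 , -0.82529173],
       [ 0.07061078,  0.82232565, -0.56461902]]), 't': array([-587.63119223,  -24.88668722, 1406.53650544])}
top {'camera_matrix': array([[542.55612718,   0.        , 273.13363434],
       [  0.        , 542.55612718, 210.08496141],
       [  0.        ,   0.        ,   1.        ]]), 'R': array([[-0.00548306, -0.99976384, -0.02102876],
       [-0.99707582,  0.0070688 , -0.07609104],
       [ 0.07622171,  0.02055006, -0.9968791 ]]), 't': array([-164.24172308,  610.36578193, 1468.30025981])}
```

View pics/side0.png

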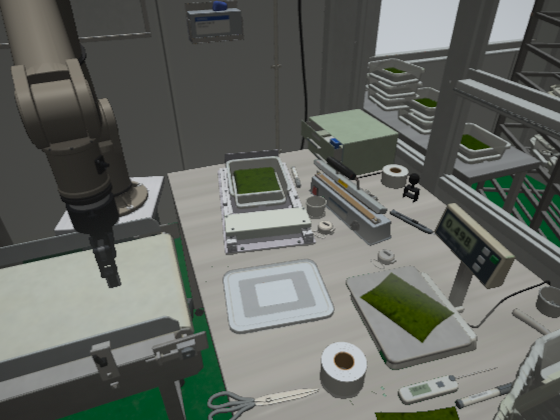

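View pics/top0.png

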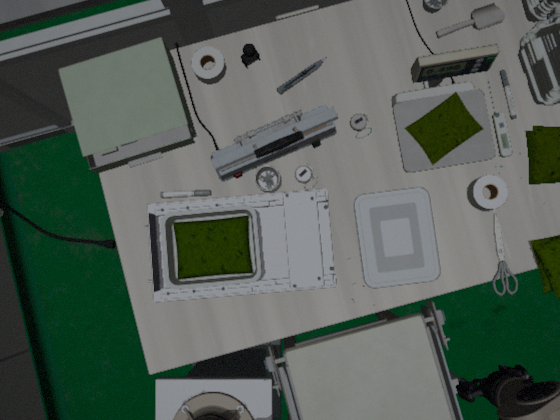

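The side view shows the carrier at (220–300, 155–245), with the stop at its far end, the board near (267, 224) and the lid at (277, 293). In the top view the carrier spans (150–335, 190–300), with the stop at col 155, the tray over 167–262 and the board over 285–330.

```bash
cat > h.py <<'E'
import numpy as np,cv2
from workcell import robot
def ray(n,uv,z):
    c=robot.get_calibration(n);d=c['R'].T@np.linalg.inv(c['camera_matrix'])@[uv[0],uv[1],1.];o=-c['R'].T@c['t'];return o+d*(z-o[2])/d[2]
def proj(n,X):
    c=robot.get_calibration(n);p=c['camera_matrix']@(c['R']@np.asarray(X,float)+c['t']);return p[:2]/p[2]
E
python3 - <<'E'
import cv2
a=cv2.imread('pics/top0.png')[180:310,145:345];cv2.imwrite('pics/topc.png',cv2.resize(a,None,fx=4,fy=4,interpolation=cv2.INTER_CUBIC))
a=cv2.imread('pics/side0.png')[140:260,200:330];cv2.imwrite('pics/sidec.png',cv2.resize(a,None,fx=5,fy=5,interpolation=cv2.INTER_CUBIC))
E
```

```text
(no output)
```

View pics/topc.png

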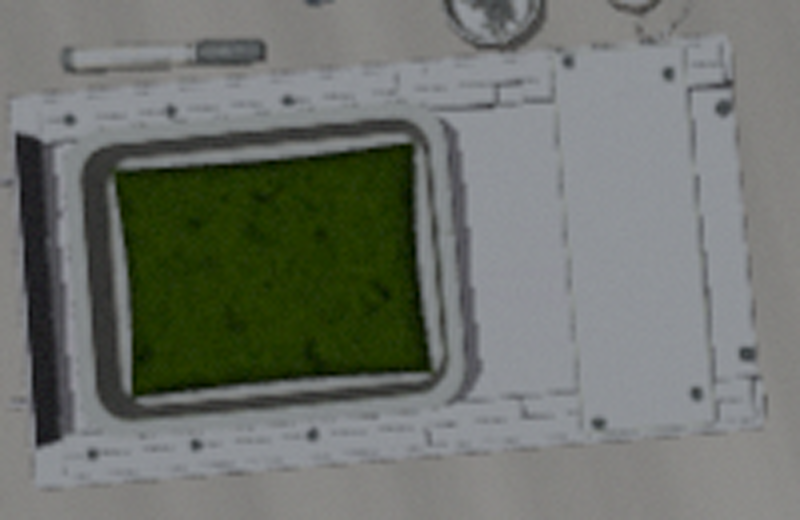

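View pics/sidec.png

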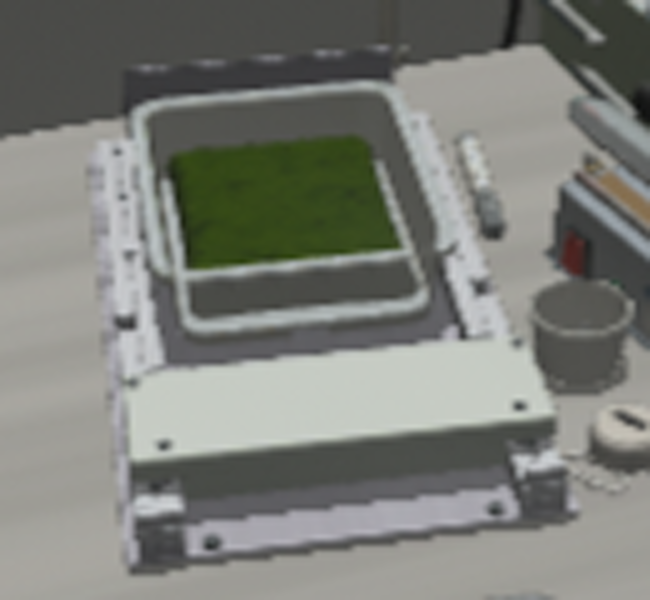

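The top crop shows the plate corners at about (12,97), (728,37), (765,428) and (37,488). The board's top edges run (555,52)-(580,432) at the front and (685,47)-(715,425) at the rear. The tray rim spans 75–470. The side crop confirms the board rides high on its lugs with a clear rear face.

```bash
python3 - <<'E'
from h import *
f=lambda x,y,z:ray('top',(145+(x-1.5)/4,180+(y-1.5)/4),z)
P=[f(12,97,8),f(728,37,8),f(765,428,8),f(37,488,8)]
print(np.round(P,1)); L=np.linalg.norm
print([round(L(P[i]-P[(i+1)%4]),1) for i in range(4)])
c=np.mean(P,0);d=(P[0]-P[1])+(P[3]-P[2]);a=np.arctan2(-d[0],d[1]);e=P[1]-P[2]+P[0]-P[3]
print('c',c,'yaw',a,'yaw from x',np.arctan2(e[1],e[0]))
R=np.array([[np.cos(a),-np.sin(a)],[np.sin(a),np.cos(a)]])
C=lambda X:np.round(R.T@(X-c)[:2],1)
for n,p in dict(bfL=(555,52,56),bfR=(580,432,56),brL=(687,47,56),brR=(715,425,56),brmid=(700,235,56),traymidrear=(455,260,75),trayfront=(85,270,75),stop1=(18,135,85),stop2=(40,442,85),st3=(42,138,85),st4=(60,432,85),lid0=(0,0,0)).items(): print(n,C(f(*p)),np.round(f(*p),1))
s=lambda x,y,z:ray('side',(200+(x-2)/5,140+(y-2)/5),z)
for n,p in dict(brL=(552,420,56),brR=(135,465,56),bfL=(520,338,56),bfR=(135,382,56),rearL=(578,512,8),rearR=(130,570,8),trayrear=(310,330,75),stoptopL=(392,47,85),stoptopR=(125,68,85)).items(): print('side',n,C(s(*p)))
print('lid near edge', C(ray('top',(355,240),13)))
s0=robot.get_state();print(s0['ee_pos'],C(s0['ee_pos']))
E
```

```text
[[ 630.2  182.     8. ]
 [ 668.3 -316.5    8. ]
 [ 399.2 -338.3    8. ]
 [ 360.4  161.4    8. ]]
[np.float64(499.9), np.float64(270.0), np.float64(501.2), np.float64(270.6)]
c [514.51821718 -77.84773405   8.        ] yaw 0.07693310790810125 yaw from x 0.07836466041791826
bfL [ 129.5 -129.1] [ 653.6 -196.6   56. ]
bfR [-124.3 -124.4] [ 400.2 -211.4   56. ]
brL [ 125.4 -217.6] [ 656.2 -285.2   56. ]
brR [-126.9 -213.8] [ 404.4 -300.8   56. ]
brmid [  -0.9 -215.1] [ 530.1 -292.4   56. ]
traymidrear [ -4.3 -51.7] [ 514.2 -129.8   75. ]
trayfront [  9.3 192.7] [509. 115.  75.]
stop1 [101.4 228.9] [598.1 158.1  85. ]
stop2 [-100.3  227.5] [397.1 141.3  85. ]
st3 [ 98.1 213.1] [596.  142.2  85. ]
st4 [-94.9 214. ] [403.5 128.2  85. ]
lid0 [205.2 256.1] [699.4 193.3   0. ]
side brL [ 122.9 -218.6]
side brR [-124.8 -217.1]
side bfL [ 122.9 -130.6]
side bfR [-120.  -134.1]
side rearL [ 133.4 -248.7]
side rearR [-134.  -253.1]
side trayrear [  -9.6 -125.2]
side stoptopL [102.1 234.5]
side stoptopR [-103.2  237.4]
lid near edge [ -12.6 -314. ]
[ 213.31947962 -639.89774182  252.40426364] [-343.5 -537.2]
```

```bash
cat >> h.py <<'E'
yaw=.0775;RC=np.array([[np.cos(yaw),-np.sin(yaw)],[np.sin(yaw),np.cos(yaw)]])
O=np.array([514.5,-77.8])+22*RC[:,1]
def car(X): return RC.T@(np.asarray(X)[:2]-O)
def st():
    from scipy.spatial.transform import Rotation as Q
    s=robot.get_state();M=Q.from_rotvec(s['tcp_rot']).as_matrix()
    print('t',round(s['clock'],2),'tcp car',np.round(car(s['ee_pos']),1),'z',round(s['ee_pos'][2],1),'tool x angle err to carrier y',round(np.arctan2(M[1,0],M[0,0])-yaw-np.pi/2,3),'F',np.round(s['contact_force'],1),'w',round(s['width'],1))
E
python3 -c "
from h import *
f=lambda x,y,z:np.round(car(ray('top',(145+(x-1.5)/4,180+(y-1.5)/4),z)),1)
print('inner notch front edges (exp -112)',f(497,95,30),f(525,408,30),'outer (exp -46)',f(397,82,30),f(430,438,30))
print('stop (205)',f(18,135,85),f(40,442,85))
print('board rear',f(687,47,56),f(715,425,56),'tray rim rear',f(445,150,75),f(463,380,75))"
python3 -m creep '[[0,0,0,-0.12],[0,0,0,-0.12],[0,0,0,-0.12],[0,0,0,-0.12],[0,0,0,-0.12]]' -1
python3 -m creep '[[0,0,0,-0.12],[0,0,0,-0.12],[0,0,0,-0.12],[0,0,0,-0.12],[0,0,0,-0.12]]'
python3 -m creep '[[0,0,0,-0.12],[0,0,0,-0.008],[0,0,0,0],[0,0,0,0],[0,0,0,0]]'
python3 -c "from h import *;st()"
```

```text
inner notch front edges (exp -112) [ 106.2 -109.4] [-107.  -110.8] outer (exp -46) [120.9 -41.9] [-121.8  -45.1]
stop (205) [101.6 206.7] [-100.1  205.5]
board rear [ 125.3 -239.7] [-127.  -235.8] tray rim rear [ 68.6 -73.1] [-83.1 -72.7]
clock: 0.52
ee_pos: [213.4, -640.0, 252.7]
tcp_rot: [-2.809, -1.405, -0.0]
contact_force: [-0.3, -0.2, -0.5]
width: 85.5
grip_force: 0.0
clock: 0.93
ee_pos: [213.3, -640.1, 252.7]
tcp_rot: [-2.268, -2.172, -0.001]
contact_force: [-0.4, -0.2, 0.5]
width: 85.8
grip_force: 0.0
clock: 1.35
ee_pos: [213.5, -640.3, 253.1]
tcp_rot: [-2.135, -2.305, -0.0]
contact_force: [0.1, -0.1, -0.2]
width: 85.3
grip_force: 0.0
t 1.35 tcp car [-343.7 -559.5] z 253.1 tool x angle err to carrier y -0.001 F [ 0.1 -0.1 -0.2] w 85.3
```

The carrier frame holds: notch edges and stop come within 4 mm of the given values. The board is 106 mm short and the tray about 22 mm short.

```bash

python3 -m creep '[[3,2.3,0,0],[3,2.3,0,0],[3,2.3,0,0],[3,2.3,0,0],[3,2.3,0,0]]' >/dev/null
python3 -m creep '[[3,2.3,0,0],[3,2.3,0,0],[3,2.3,0,0],[3,2.3,0,0],[3,2.3,0,0]]' >/dev/null
python3 -m creep '[[3,2.3,0,0],[3,2.3,0,0],[3,2.3,0,0],[3,2.3,0,0],[3,2.2,0,0]]' >/dev/null
python3 -m creep '[[0,0,2.5,0],[0,0,2.5,0],[0,0,2.5,0],[0,0,0,0],[0,0,0,0]]' >/dev/null
python3 -c "
from h import *
st();cv2.imwrite('pics/side1.png',cv2.resize(robot.capture('side')[100:270,170:350,::-1],None,fx=3.5,fy=3.5))"
```

```text
t 3.02 tcp car [  -1.  -108.8] z 177.7 tool x angle err to carrier y 0.001 F [ 0.8 -0.3  0.9] w 85.3
```

View pics/side1.png

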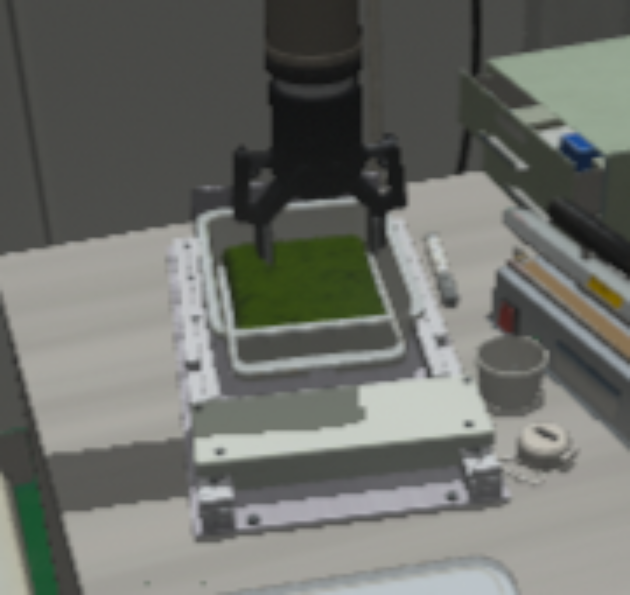

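The gripper hangs open over the gap, tips at crop pixels (265,262) and (378,245). I'll check the tip height by intersecting with the tool plane, and descend.

```bash
python3 -c "
from h import *
for p in [(265,262),(378,247)]:
    uv=(170+p[0]/3.5,100+p[1]/3.5)
    for z in (140,150,160,170,180): print(z,np.round(car(ray('side',uv,z)),0))"
python3 -m creep '[[0,0,2.5,0],[0,0,2.5,0],[0,0,2.5,0],[0,0,2,0],[0,0,1.5,0]]'
python3 -m creep '[[0,0,1.5,0],[0,0,1,0],[0,0,0,0],[0,0,0,0],[0,0,0,0]]' 
python3 -c "from h import *;st()"
```

```text
140 [-47. -61.]
150 [-48. -79.]
160 [-49. -96.]
170 [ -50. -114.]
180 [ -51. -131.]
140 [ 59. -53.]
150 [ 56. -70.]
160 [ 53. -88.]
170 [  50. -106.]
180 [  47. -124.]
clock: 3.48
ee_pos: [521.8, -165.2, 68.7]
tcp_rot: [2.132, 2.305, 0.001]
contact_force: [-0.3, -0.3, -0.0]
width: 85.4
grip_force: 0.0
clock: 3.9
ee_pos: [522.0, -164.9, 44.7]
tcp_rot: [2.131, 2.305, 0.002]
contact_force: [0.1, 0.1, 0.1]
width: 85.2
grip_force: 0.0
t 3.9 tcp car [   0.7 -109.4] z 44.7 tool x angle err to carrier y 0.001 F [0.1 0.1 0.1] w 85.2
```

```bash

python3 -m creep '[[0.5,0,0,0],[0.5,0,0,0],[0.4,0,0,0],[0.4,0,0,0],[0.3,0,0,0]]'
python3 -m creep '[[0.3,0,0,0],[0.3,0,0,0],[0.3,0,0,0],[0.3,0,0,0],[0.3,0,0,0]]'
python3 -c "from h import *;st()"
```

```text
clock: 4.32
ee_pos: [519.4, -142.8, 43.6]
tcp_rot: [2.131, 2.308, 0.001]
contact_force: [0.0, 0.5, -0.2]
width: 85.4
grip_force: 0.0
clock: 4.73
ee_pos: [518.2, -129.1, 43.4]
tcp_rot: [2.133, 2.306, -0.0]
contact_force: [0.2, -4.4, 0.4]
width: 85.3
grip_force: 0.0
t 4.73 tcp car [ -0.3 -73.4] z 43.4 tool x angle err to carrier y 0.001 F [ 0.2 -4.4  0.4] w 85.3
```

Contact with sliding friction of about 4 N; about 11 mm to go.

```bash

python3 -m creep '[[0.2,0,0,0],[0.2,0,0,0],[0.2,0,0,0],[0.1,0,0,0],[0.1,0,0,0]]'
python3 -m creep '[[0.1,0,0,0],[0.1,0,0,0],[0.1,0,0,0],[0.1,0,0,0],[0,0,0,0]]'
python3 -c "from h import *;st()"
```

```text
clock: 5.15
ee_pos: [517.5, -120.7, 43.3]
tcp_rot: [2.132, 2.307, 0.0]
contact_force: [0.5, -4.2, 0.6]
width: 85.4
grip_force: 0.0
clock: 5.57
ee_pos: [517.1, -116.5, 43.3]
tcp_rot: [-2.132, -2.308, -0.0]
contact_force: [-0.3, -2.2, 1.8]
width: 85.1
grip_force: 0.0
t 5.57 tcp car [ -0.4 -60.8] z 43.3 tool x angle err to carrier y 0.002 F [-0.3 -2.2  1.8] w 85.1
```

```bash

python3 -m creep '[[0.1,0,0,0],[0.1,0,0,0],[0.05,0,0,0],[0.05,0,0,0],[0,0,0,0]]'
python3 -c "from h import *;st()"
```

```text
clock: 5.98
ee_pos: [516.9, -113.6, 43.3]
tcp_rot: [-2.132, -2.307, -0.0]
contact_force: [0.8, -2.9, 1.2]
width: 85.4
grip_force: 0.0
t 5.98 tcp car [ -0.4 -57.9] z 43.3 tool x angle err to carrier y 0.002 F [ 0.8 -2.9  1.2] w 85.4
```

```bash

python3 -m creep '[[0.1,0,0,0],[0.05,0,0,0],[0.05,0,0,0],[0.05,0,0,0],[0,0,0,0]]'
python3 -m creep '[[0.05,0,0,0],[0.05,0,0,0],[0.05,0,0,0],[0.05,0,0,0],[0,0,0,0]]'
python3 -c "
from h import *
st();cv2.imwrite('pics/top1.png',cv2.resize(robot.capture('top')[180:310,145:345,::-1],None,fx=4,fy=4,interpolation=2))"
```

```text
clock: 6.4
ee_pos: [516.6, -112.5, 43.3]
tcp_rot: [2.133, 2.306, -0.002]
contact_force: [0.7, -6.0, -0.1]
width: 85.2
grip_force: 0.0
clock: 6.82
ee_pos: [516.6, -112.3, 43.4]
tcp_rot: [2.133, 2.303, -0.004]
contact_force: [1.3, -10.8, 0.4]
width: 85.5
grip_force: 0.0
t 6.82 tcp car [ -0.6 -56.5] z 43.4 tool x angle err to carrier y -0.001 F [  1.3 -10.8   0.4] w 85.5
```

View pics/top1.png

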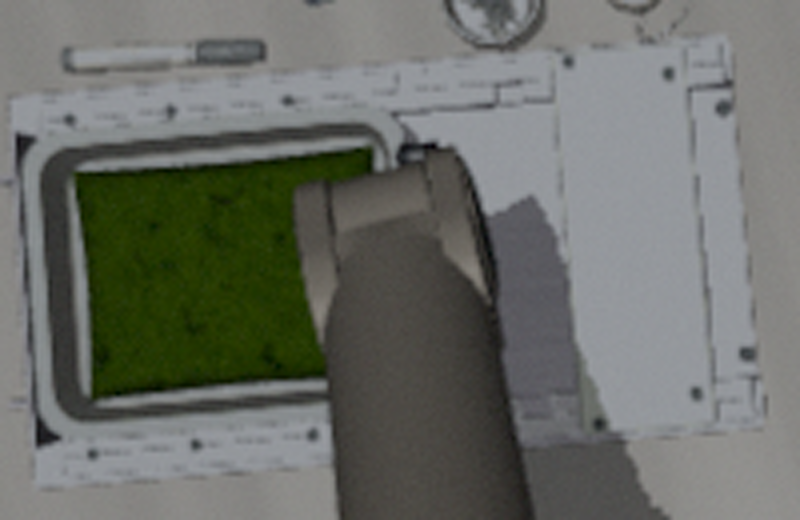

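The tray rim now sits against the stop all along its edge (crop cols 20–38, no gap), and the tool has stalled with the force rising. One firm push, then I'll back off and lift.

```bash

python3 -m creep '[[0.1,0,0,0],[0.1,0,0,0],[0.1,0,0,0],[0,0,0,0],[0,0,0,0]]'
python3 -c "from h import *;st()"
python3 -m creep '[[-1,0,0,0],[-1,0,0,0],[-1,0,0,0],[-1,0,0,0],[-0.8,0,0,0]]' >/dev/null
python3 -m creep '[[0,0,-2,0],[0,0,-3,0],[0,0,-3,0],[0,0,-1,0],[0,0,0,0]]' 
python3 -c "from h import *;st()"
```

```text
clock: 7.28
ee_pos: [516.5, -111.6, 43.6]
tcp_rot: [2.131, 2.302, -0.006]
contact_force: [1.4, -16.5, 1.9]
width: 85.7
grip_force: 9.4
t 7.28 tcp car [ -0.6 -55.9] z 43.6 tool x angle err to carrier y -0.001 F [  1.4 -16.5   1.9] w 85.7
clock: 8.12
ee_pos: [522.0, -154.7, 136.1]
tcp_rot: [2.129, 2.304, 0.004]
contact_force: [0.5, -0.1, 0.9]
width: 85.4
grip_force: 0.0
t 8.12 tcp car [  1.6 -99.2] z 136.1 tool x angle err to carrier y 0.001 F [ 0.5 -0.1  0.9] w 85.4
```

```bash

python3 -m creep '[[-3.5,0,0,0],[-3.5,0,0,0],[-3.5,0,0,0],[-3.5,0,0,0],[-3.5,-0.1,0,0]]' >/dev/null
python3 -m creep '[[0,0,0,0],[0,0,3,0],[0,0,3,0],[0,0,2.5,0],[0,0,2,0]]' 
python3 -m creep '[[0,0,0,0],[0,0,0,0],[1,0,0,0],[0.6,0,0,0],[0,0,0,0]]' 
python3 -c "from h import *;st()"
```

```text
clock: 8.95
ee_pos: [530.9, -327.7, 24.5]
tcp_rot: [-2.129, -2.304, 0.001]
contact_force: [-0.7, -0.9, 0.7]
width: 85.4
grip_force: 0.0
clock: 9.37
ee_pos: [532.8, -310.4, 29.7]
tcp_rot: [2.128, 2.309, 0.003]
contact_force: [-1.1, 0.5, 1.0]
width: 85.3
grip_force: 0.0
t 9.37 tcp car [ 2.000e-01 -2.553e+02] z 29.7 tool x angle err to carrier y 0.004 F [-1.1  0.5  1. ] w 85.3
```

```bash

python3 -m creep '[[0.4,0,0,0],[0.4,0,0,0],[0.4,0,0,0],[0.4,0,0,0],[0.5,0,0,0]]'
python3 -c "from h import *;st()"
python3 -m creep '[[0.5,0,0,0],[0.5,0,0,0],[0.5,0,0,0],[0.5,0,0,0],[0.5,0,0,0]]'
python3 -m creep '[[0.5,0,0,0],[0.5,0,0,0],[0.5,0,0,0],[0.5,0,0,0],[0.5,0,0,0]]'
python3 -c "from h import *;st()"
```

```text
clock: 9.78
ee_pos: [530.3, -293.1, 28.9]
tcp_rot: [2.132, 2.304, -0.001]
contact_force: [0.6, -3.4, 2.9]
width: 85.3
grip_force: 1.9
t 9.78 tcp car [  -0.9 -237.8] z 28.9 tool x angle err to carrier y 0.0 F [ 0.6 -3.4  2.9] w 85.3
clock: 10.2
ee_pos: [527.9, -266.4, 28.3]
tcp_rot: [2.132, 2.307, -0.0]
contact_force: [0.2, -3.4, 2.7]
width: 85.6
grip_force: 1.8
clock: 10.62
ee_pos: [526.0, -241.4, 28.3]
tcp_rot: [-2.132, -2.307, 0.0]
contact_force: [-0.3, -4.2, 0.8]
width: 85.4
grip_force: 1.8
t 10.62 tcp car [  -1.2 -186. ] z 28.3 tool x angle err to carrier y 0.002 F [-0.3 -4.2  0.8] w 85.4
```

```bash

python3 -m creep '[[0.5,0,0,0],[0.5,0,0,0],[0.5,0,0,0],[0.5,0,0,0],[0.4,0,0,0]]'
python3 -m creep '[[0.3,0,0,0],[0.3,0,0,0],[0.2,0,0,0],[0.2,0,0,0],[0.15,0,0,0]]'
python3 -c "
from h import *
st();cv2.imwrite('pics/side2.png',cv2.resize(robot.capture('side')[130:270,190:350,::-1],None,fx=4,fy=4,interpolation=2))"
```

```text
clock: 11.03
ee_pos: [524.0, -217.3, 28.3]
tcp_rot: [-2.131, -2.308, -0.0]
contact_force: [0.0, -3.2, 0.8]
width: 85.2
grip_force: 1.7
clock: 11.45
ee_pos: [523.2, -206.4, 28.3]
tcp_rot: [2.132, 2.307, 0.0]
contact_force: [1.7, -3.2, 1.9]
width: 85.2
grip_force: 1.7
t 11.45 tcp car [  -1.3 -150.9] z 28.3 tool x angle err to carrier y 0.001 F [ 1.7 -3.2  1.9] w 85.2
```

View pics/side2.png

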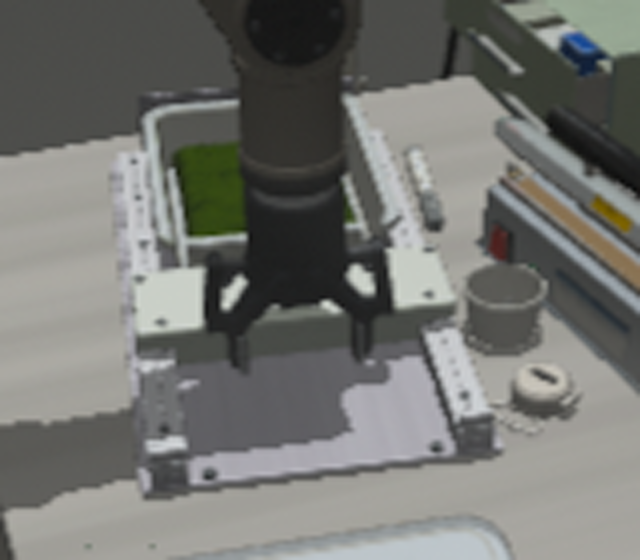

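The board (crop rows 270–360) is straight and still high, with both fingers on its rear face. Pushing on slowly.

```bash

python3 -m creep '[[0.15,0,0,0],[0.15,0,0,0],[0.15,0,0,0],[0.1,0,0,0],[0.1,0,0,0]]'
python3 -m creep '[[0.1,0,0,0],[0.1,0,0,0],[0.1,0,0,0],[0.1,0,0,0],[0,0,0,0]]'
python3 -c "from h import *;st()"
```

```text
clock: 11.92
ee_pos: [522.6, -199.7, 28.1]
tcp_rot: [-2.131, -2.307, -0.0]
contact_force: [0.5, -2.6, -0.4]
width: 85.1
grip_force: 1.1
clock: 12.33
ee_pos: [522.1, -195.7, 28.1]
tcp_rot: [-2.131, -2.307, 0.0]
contact_force: [-0.6, -0.1, -1.0]
width: 85.5
grip_force: 0.3
t 12.33 tcp car [  -1.5 -140.2] z 28.1 tool x angle err to carrier y 0.002 F [-0.6 -0.1 -1. ] w 85.5
```

```bash

python3 -m creep '[[0.1,0,0,0],[0.1,0,0,0],[0.1,0,0,0],[0,0,0,0],[0,0,0,0]]'
python3 -c "
from h import *
st();cv2.imwrite('pics/side3.png',cv2.resize(robot.capture('side')[130:270,190:350,::-1],None,fx=4,fy=4,interpolation=2))"
```

```text
clock: 12.75
ee_pos: [522.2, -192.8, 28.3]
tcp_rot: [-2.132, -2.307, -0.0]
contact_force: [-0.6, -1.6, -0.4]
width: 85.0
grip_force: 0.4
t 12.75 tcp car [  -1.3 -137.3] z 28.3 tool x angle err to carrier y 0.002 F [-0.6 -1.6 -0.4] w 85.0
```

View pics/side3.png

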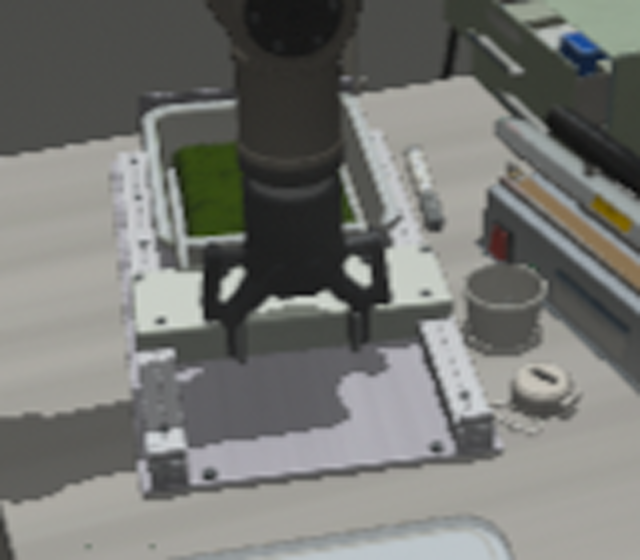

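Board rear top corners are now near (450,300) and (138,337) in the crop. I'll compare with projections for the high and dropped states.

```bash
python3 -c "
from h import *
def P(x,y,z):
    w=O+RC@[x,y];return np.round((proj('side',[w[0],w[1],z])-[190,130])*4,0)
print('before',P(128,-145,56),P(-128,-145,56))
for y in(-138,-134,-130):
  for z in(56,48): print(y,z,P(128,y,z),P(-128,y,z), 'front',P(128,y+90,z))"
python3 -m creep '[[0.1,0,0,0],[0.1,0,0,0],[0.1,0,0,0],[0,0,0,0],[0,0,0,0]]'
```

```text
before [459. 303.] [135. 337.]
-138 56 [457. 298.] [135. 332.] front [433. 239.]
-138 48 [456. 306.] [136. 340.] front [433. 247.]
-134 56 [456. 295.] [134. 329.] front [432. 237.]
-134 48 [455. 303.] [135. 337.] front [432. 245.]
-130 56 [454. 292.] [134. 326.] front [431. 234.]
-130 48 [454. 301.] [135. 334.] front [431. 242.]
clock: 13.22
ee_pos: [522.1, -191.6, 28.4]
tcp_rot: [2.131, 2.306, -0.001]
contact_force: [0.0, -5.7, -1.5]
width: 85.6
grip_force: 2.7
```

The tool is stalling at the notch end, which suggests the board has dropped. Backing off to check.

```bash

python3 -m creep '[[-0.5,0,0,0],[-1,0,0,0],[-1.5,0,0,0],[-1.5,0,0,0],[0,0,-1,0]]' >/dev/null
python3 -m creep '[[0,0,-3,0],[0,0,-4,0],[0,0,-4,0],[-3,-2,-3,0],[-4,-2,0,0]]' >/dev/null
python3 -m creep '[[-3,-2.8,0,0],[-3,-2.8,0,0],[-3,-2.8,0,0],[-3,-2.8,0,0],[-3,-2.8,0,0]]' >/dev/null
python3 -m creep '[[-3,-2.8,0,0],[-3,-2.8,0,0],[0,0,0,0],[0,0,0,0],[0,0,0,0]]'
python3 -c "
from h import *
st()
a=cv2.resize(robot.capture('side')[140:260,200:320,::-1],(400,400),interpolation=2)
b=cv2.resize(robot.capture('top')[185:305,145:265,::-1],(400,400),interpolation=2)
b2=cv2.resize(robot.capture('top')[180:310,145:345,::-1],None,fx=4,fy=4,interpolation=2)
cv2.imwrite('pics/end_side.png',cv2.resize(a,(600,600),interpolation=2));cv2.imwrite('pics/end_top.png',b2)"
```

```text
clock: 14.88
ee_pos: [316.1, -525.5, 175.3]
tcp_rot: [2.132, 2.308, 0.002]
contact_force: [-0.2, 1.2, -0.2]
width: 85.4
grip_force: 0.0
t 14.88 tcp car [-232.5 -453. ] z 175.3 tool x angle err to carrier y 0.002 F [-0.2  1.2 -0.2] w 85.4
```

View pics/end_side.png

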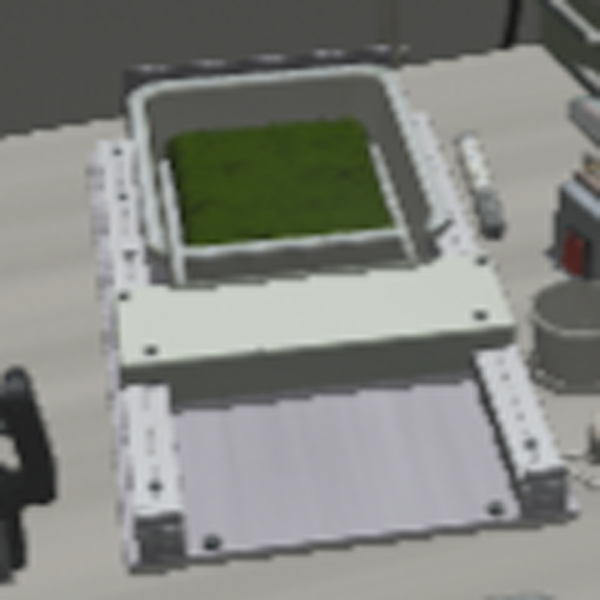

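View pics/end_top.png

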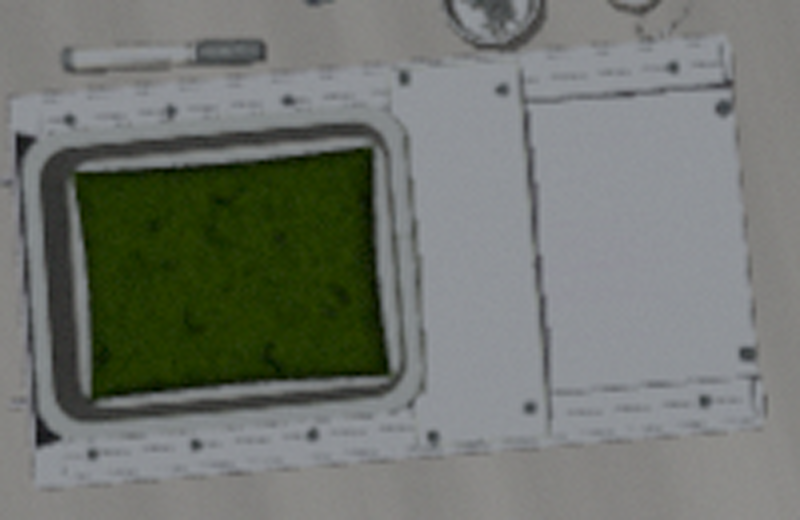

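The side view shows the board's underside meeting both rails with no lug gap, its rear corners at (514,327) and (122,372). The top view has the tray against the stop and the board's rear edge at (521,56)-(550,432). I'll triangulate the rear corners for height.

```bash
python3 - <<'E'
from h import *
def P(n):
    c=robot.get_calibration(n);return c['camera_matrix']@np.c_[c['R'],c['t']]
def tri(s,t):
    X=cv2.triangulatePoints(P('side'),P('top'),np.array([[200+(s[0]-2)/5],[140+(s[1]-2)/5]]),np.array([[145+(t[0]-1.5)/4],[180+(t[1]-1.5)/4]]))
    X=(X[:3]/X[3]).ravel();return np.round([*car(X),X[2]],1)
print('now',tri((514,327),(520,56)),tri((122,370),(550,432)))
print('before (z 56)',tri((552,420),(687,47)),tri((135,465),(715,425)))
E
```

```text
now [ 128.  -127.2   47.1] [-124.8 -126.4   45. ]
before (z 56) [ 124.6 -239.7   55.2] [-126.4 -236.    53.7]
```

```bash
python3 -c "
from workcell import robot
print(robot.sign_off())"
```

```text
the job is handed in; nothing more can be done
None
```

The job is handed in at about 15 s on the robot's clock: the tray is fully home against the end stop, and the board dropped about 8 mm on both sides into its notches and looks flush on both rails; the lid, pen, tub and counter were not touched.

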